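# Set the stabilizer leg under a swing-out anvil

## Robot

A 6-joint arm with a two-finger parallel gripper is mounted at the origin on the work surface. World frame = base frame: x ahead of the robot, y to its left, z up, the work surface at z = 0. Lengths are in mm, angles in rad, forces in N, time in s.
With the tool pointing down it reaches from about 325 to 875 mm from the base axis. Payload 4.4 kg.
Tool frame: the origin (TCP) lies on the centre line of the jaws, within the pads' length; the fingertips stand ahead of it and the grasp point (between the pads) lies 6 mm ahead of it (ctrl.tcp_to_tips is the z of the fingertips in the tool frame, in mm); z points along the fingers, y is the direction in which the jaws open and shut (so a half turn about z gives the same grasp; the last joint's range is limited). The gripper opens to 85 mm and grips with 20 to 120 N. Pads are 22 mm wide; open, the fingers measure 114 mm over their backs; the gripper's body (76 mm by 85 mm) begins 54 mm behind the grasp point. The pads swing forward as they close: fully open they stand 13 mm farther back than shut.
Start: joints at [-1.462, 0.207, 1.542, -0, 1.393, -0.15], TCP at [147.142, -555.857, 256.282] pointing down, gripper open.
Joint ranges: [-2.73, 2.73], [-0.86, 2.22], [0.23, 2.46], [-1.11, 4.25], [0.08, 2.63], [-2.82, 2.82]. Speed limits (rad/s): [2.79, 2.79, 3.14, 3.14, 3.14, 3.14].

## Interface

Orientations are given as a 3x3 rotation matrix whose columns are the frame's x, y, z axes.
In Python, from plant import ctrl, sensors, optics gives the robot as it stands. Calls block until the motion is done:
- ctrl.move_ptp(position, orientation): joint-space move of the TCP to a pose.
- ctrl.move_l(position, rot=None, vel=150, threshold=None): straight line of the TCP; rot=None keeps the orientation; vel is the mean speed in mm/s. With threshold (N) it stops when the force on the tool has changed by that much, and returns True; else False.
- ctrl.set_joints(angles): joint-space move.
- ctrl.gripper_to(opening, force=None): finger opening in mm; force is the grip in N (None keeps the last); returns when the fingers have stopped.
- ctrl.hold(seconds).
- ctrl.solve_ik(position, orientation): joint angles nearest the present ones, or None.
- sensors.read_state(): the state.
- optics.grab_frame(name): name is "scene" or "top" or "wrist"; returns (picture, depth): 420x560x3 uint8, red, green, blue; 420x560 float32, mm along the optical axis (not along the pixel's ray), 0 where there is no reading.
- optics.camera_params(name): a dict with "mtx" (3x3 intrinsics, pixels), "k1" (the pictures are not rectified: a ray, as slopes to the right and down, at radius r is drawn at 1 + k1 r^2 times it, then the intrinsics apply), "R" (3x3) and "t" (3): a world point X has camera coordinates R X + t; the wrist camera has in their place "T_tool_cam" (4x4, takes a point from camera to tool coordinates, whose origin is the TCP and whose axes are the flange's). Camera axes: x right, y down, z forward; pixel columns grow to the right and rows downward; lengths in mm; the calibration is good to about 2 mm. A picture is of the moment at which its call begins: read the wrist's pose just before it. camera_params takes no time and is no camera call.
A pose or a line that the arm cannot do raises ctrl.MotionError and nothing moves.
- ctrl.finish_job(): hands the job in, once; it reports no verdict.
The state is a dict: "t": time; "q": joint angles; "qvel": joint speeds; "tau": joint torques, N m; "eef_pos": TCP position; "eef_rot": TCP orientation; "force": force on the tool from outside, world axes, zero at the start; "wrist_torque": the same for the moment, N m; "grip_width": finger opening in mm.
Only numpy, scipy, OpenCV 4.12 (cv2) and the standard library are available. Lean on these libraries where they do the work, as an engineer would, in place of code of your own. Each camera call takes 0.05 s, during which the arm holds its last target. There are 200 camera calls.

## Task

Get the swing-out anvil ready for hammering: slide the steel bearing plate along the bench by its handle until it lies flat and centred under the foot of the stabilizer leg, then wind the jack crank clockwise (seen from above) until the foot stands firmly on the plate. Go by the pull on the crank: stop when it has risen to about one and a half times the free-running pull, never to double, and let go with the leg bearing. Leave the other things on the bench alone.

Things in the scene. Friction and masses are not known exactly. Their poses are not given: they have to be found in the camera images.
- rig: Green swing-out bracket fixed to the bench: round pillar on a base plate, an arm 120 to 160 mm up with a small anvil on it (top 235 mm), and at the arm's near end a bright upright stabilizer leg, 50 mm across, with gear housing and crank on top. Origin on the leg's axis, 0 to 5 mm above the bench (shims); own x runs along the arm to the pillar 290 mm away, z up. Does not move.
- leg_axis (a point): Point on the leg's axis at bench level, straight under the middle of the leg's square steel foot (60 x 60 mm): the plate's middle belongs here. At the start the foot hangs 10 to 40 mm above the level of the plate's top: how far is not reported and differs each time, whatever the crank angle, as the foot's screwed spindle is set differently.
- crank (a joint): Crank angle, rad, 0 to 5 at the start. Clockwise from above increases it and lowers the foot, 15 mm a turn. Winding free takes about 7 N at the knob; once the foot bears (cushioned), foot force climbs some 200 N and the pull 8 N per further rad: 1.5 times the free pull is 90 N on the foot, double 180 N. Friction holds it when let go; backing it off takes 7 N free, less under load.
- knob_grip (a point): On the axis of the crank's upright red knob, 24 mm across, 50 mm tall (22 mm above, 28 mm below this point), about 281 mm above the bench. It circles 60 mm from the leg's axis: at crank angle a it lies along the rig's own -x turned clockwise (from above) by a. It spins freely on its pin, so the hand need not turn. Crank arm and hub lie below it.
- plate: Loose steel bearing plate, 90 x 90 x 12 mm, 0.75 to 1 kg; yellow flat-bar handle on edge, 10 mm thick, 28 mm high from the bench, along the plate's own -x from its edge to 180 mm from its middle. Origin: middle of the underside, z up. At the start the handle points about to -y; left so and held 155 mm from the plate's middle, the hand stays clear of leg and crank.
- hammer: Bystander: hand hammer, 300 mm, lying on the bench.
- brush: Bystander: hand brush lying on the bench.
- tin: Bystander: blue tin, 72 mm across, 85 mm tall, standing near the robot.
- chisel: Bystander: cold chisel, 170 mm, lying on the bench.
- tongs: Bystander: smith's tongs, 310 mm, lying on the bench.
- blank: Bystander: flat steel bar, 200 x 30 x 5 mm, lying on the bench.

How it is judged:
By the outcome, as a careful person would: the job done as asked, in the order asked, and still so for the second after the job is handed in, with the robot touching nothing.
It also fails if it takes over 72 s, if anything falls off the work surface, if the arm or the gripper's body presses on something with over 40 N, if the wrist force passes 120 N, or if a joint passes its speed limit or range.

## Working session

There is one attempt and no reset: what is moved stays moved. The work goes in short steps, each a Python script; the robot and the scene stay as the last script left them, time stands still between calls to the robot, and variables do not carry over. Pictures are saved under pics/ and viewed, about 8 in all and at most 12, crops included, and the job is handed in when it is done.

```bash
ls; mkdir -p pics; cat > h.py <<'E'
import numpy as np, cv2
from plant import ctrl, sensors, optics
def grab(name):
    s=sensors.read_state(); im,d=optics.grab_frame(name); c=dict(optics.camera_params(name))
    if name=="wrist":
        T=np.array(c["T_tool_cam"]); Rt=np.array(s["eef_rot"]); p=np.array(s["eef_pos"])
        Rw=Rt@T[:3,:3]; tw=Rt@T[:3,3]+p; c["R"]=Rw.T; c["t"]=-Rw.T@tw
    return im,d,c
def save(im,fn): cv2.imwrite("pics/"+fn,im[:,:,::-1])
def rays(c,uv):
    K=np.array(c["mtx"]); k=c["k1"]
    uv=np.atleast_2d(np.asarray(uv,float)).reshape(-1,1,2)
    return cv2.undistortPoints(uv,K,np.array([k,0,0,0,0.]),None).reshape(-1,2)
def plane(c,uv,z):
    n=rays(c,uv); R=np.array(c["R"]); t=np.array(c["t"]); o=-R.T@t
    d=np.c_[n,np.ones(len(n))]@R
    return o+d*((z-o[2])/d[:,2])[:,None]
def depthpts(c,d,mask):
    v,u=np.nonzero(mask&(d>0)); n=rays(c,np.c_[u,v]); z=d[v,u]
    return (np.c_[n,np.ones(len(n))]*z[:,None]-np.array(c["t"]))@np.array(c["R"])
def down(yaw): # tool x at yaw, z down
    c,s=np.cos(yaw),np.sin(yaw); return np.array([[c,s,0],[s,-c,0],[0,0,-1.]])
E
python3 - <<'E'
from h import *
s=sensors.read_state(); print(s["t"],s["eef_rot"],s["grip_width"],ctrl.tcp_to_tips)
for n in("scene","top"):
    im,d,c=grab(n); save(im,n+"0.png"); np.savez("pics/"+n,im=im,d=d,**{k:c[k] for k in("mtx","k1","R","t")}); print(n,-np.array(c["R"]).T@c["t"],c["k1"])
print(optics.camera_params("wrist"))
E
```

```text
pics
0.0 [[ 9.66702235e-01  2.55903737e-01 -2.56463400e-04]
 [ 2.55903633e-01 -9.66699525e-01  2.31480735e-03]
 [ 3.44444803e-04 -2.30335935e-03 -9.99997288e-01]] 85.4315352284045 25.0
scene [1421.19844337   64.91939333 1011.75106859] -0.1409542487334869
top [ 453.35360024   91.92721987 1446.69136524] 0.017659224303679787
{'mtx': array([[319.69702231,   0.        , 279.48569749],
       [  0.        , 319.69702231, 210.55801834],
       [  0.        ,   0.        ,   1.        ]]), 'k1': -0.06176838651772682, 'T_tool_cam': array([[ 7.73183193e-04, -9.49783566e-01, -3.12906664e-01,
         8.19304594e+01],
       [ 9.99999357e-01,  4.74948612e-04,  1.02933030e-03,
         5.82896134e-01],
       [-8.29026413e-04, -3.12907259e-01,  9.49783323e-01,
        -1.18456161e+02],
       [ 0.00000000e+00,  0.00000000e+00,  0.00000000e+00,
         1.00000000e+00]])}
```

View pics/top0.png

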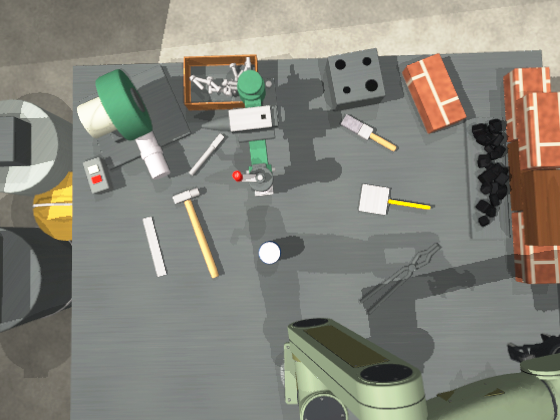

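View pics/scene0.png

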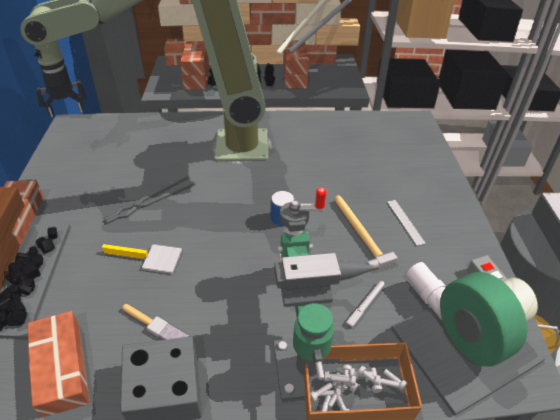

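The top view (image up = +x, left = +y) shows the plate at (375,200), with its yellow handle running right to (430,207). The red knob is at (238,176), the leg and housing at about (263,180), and the pillar at (250,85). The scene view agrees: knob at (321,197), leg at about (295,215), plate at (162,259). Next I turn these into positions.

```bash
cat > m.py <<'E'
from h import *
def masks(im):
    h=cv2.cvtColor(im,cv2.COLOR_RGB2HSV).astype(int); H,S,V=h[...,0],h[...,1],h[...,2]
    return dict(yellow=(H>22)&(H<35)&(S>190)&(V>120), red=((H<6)|(H>174))&(S>180)&(V>90), white=(S<40)&(V>175), green=(H>60)&(H<90)&(S>110))
def comp(m,near,r=40):
    n,l,st,ce=cv2.connectedComponentsWithStats(m.astype(np.uint8))
    best=max((i for i in range(1,n) if np.hypot(*(ce[i]-near))<r),key=lambda i:st[i,4]); return l==best,ce[best],st[best,4]
E
python3 - <<'E'
from m import *
np.set_printoptions(precision=1,suppress=True)
L=lambda n:(lambda z:(z["im"],z["d"],{k:(z[k] if k!="k1" else float(z[k])) for k in("mtx","k1","R","t")}))(np.load("pics/"+n+".npz"))
for n,near in(("top",dict(yellow=(410,205),red=(238,176),white=(375,200),green=(250,85))),("scene",dict(yellow=(122,252),red=(321,197),white=(162,259),green=(313,325)))):
    im,d,c=L(n); M=masks(im)
    for k,p in near.items():
        try: m,ce,a=comp(M[k],p)
        except ValueError: print(n,k,"none");continue
        P=depthpts(c,d,m); z={"yellow":28,"red":303 if n=="top" else 281,"white":12,"green":0}[k]
        print(n,k,ce,a,"depth med",np.median(P,0),"z5/95",np.percentile(P[:,2],[5,95]),"plane",plane(c,ce,z)[0])
        if k in("white","yellow"):
            r=cv2.minAreaRect(np.argwhere(m)[:,::-1].astype(np.float32)); print("  corners",plane(c,cv2.boxPoints(r),z)[:,:2].tolist())
    if n=="top":
        # heights around the rig
        P=depthpts(c,d,np.ones(d.shape,bool)); 
        b=(P[:,0]>400)&(P[:,0]<850)&(P[:,1]>0)&(P[:,1]<250)
        for lo,hi in((110,130),(150,165),(165,200),(200,225),(225,245),(245,265),(265,290),(290,320)):
            q=P[b&(P[:,2]>lo)&(P[:,2]<hi)]
            if len(q): print(lo,hi,len(q),q.mean(0),q.min(0),q.max(0))
crop=cv2.resize(L("top")[0][60:220,190:310],None,fx=5,fy=3.75*4/3*1,interpolation=cv2.INTER_CUBIC)[:,:]; save(cv2.resize(crop,(450,600)),"c1.png")
E
```

```text
top yellow [408.4 204. ] 155 depth med [ 536.3 -325.5   28.4] z5/95 [ 0.6 33.7] plane [ 536.1 -324.9   28. ]
  corners [[542.2749247642231, -257.8688829889373], [554.4570246596329, -260.28339513718817], [529.8337336097062, -392.59333402933305], [517.7115615834814, -390.11888984175147]]
top red [237.2 176. ] 58 depth med [605.6 206.9 306.2] z5/95 [285.5 310.5] plane [607.2 207.3 303. ]
top white [373.5 199.1] 747 depth med [ 556.6 -215.4   13.7] z5/95 [ 7.7 18.4] plane [ 556.5 -215.5   12. ]
  corners [[518.9723716822355, -163.27764311417755], [609.64280425567, -179.66958767984858], [594.3382133191353, -268.00280565092993], [503.93546804412586, -251.3064314171179]]
top green [250.5  87.8] 694 depth med [881.5 173.4 212.8] z5/95 [162.8 218.2] plane [950.5 186.2   0. ]
150 165 262 [709.9 158.2 162.5] [635.4 110.4 150.2] [849.6 195.6 165. ]
165 200 622 [731.8 158.5 175.6] [631.2 107.2 165. ] [849.6 215.4 189.3]
200 225 91 [735.5 175.6 216.8] [570.3  97.8 202.3] [796.1 249.1 224.9]
225 245 1570 [733.7 164.2 238.5] [571.1  97.  225.3] [817.  249.6 245. ]
245 265 173 [618.1 168.4 256.6] [59
[... 169 characters left out ...]
.1 314.4]
scene yellow [125.4 250.6] 236 depth med [ 539.6 -319.6   23.7] z5/95 [ 4.5 30.2] plane [ 545.7 -319.6   28. ]
  corners [[550.0666722017049, -387.0837323185907], [520.8701592803881, -390.76848266406046], [545.8223877889901, -258.3990085026568], [574.07070180976, -256.78816042107235]]
scene red [320.4 199. ] 144 depth med [619.8 207.7 284.5] z5/95 [261. 305.] plane [615.8 208.5 281. ]
scene white [161.9 257.9] 748 depth med [ 558.5 -214.8   10.4] z5/95 [ 6.7 14.2] plane [ 560.  -214.7   12. ]
  corners [[593.6043638066507, -266.72814866384476], [499.4820198060029, -270.66064877318274], [523.7754878751888, -163.640123583522], [615.2990227664875, -164.9171237884048]]
scene green none
```

View pics/c1.png

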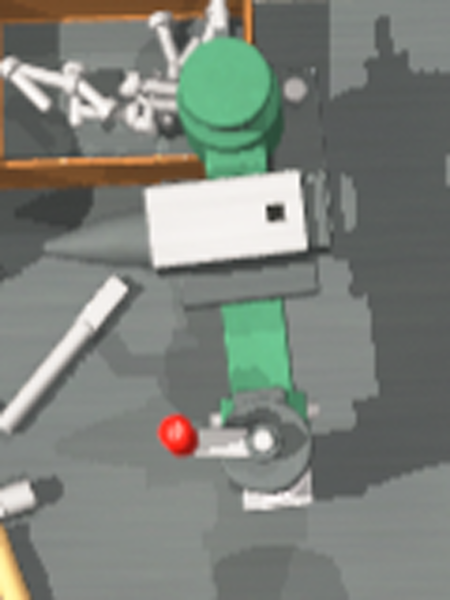

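The crop shows hub nut at about (260,177) full-image px, knob at (237,176), pillar top at (250,82) and the foot peeking out below the housing. Next is a close wrist view over the hub, then one over the plate.

```bash
python3 - <<'E'
from m import *
np.set_printoptions(precision=1,suppress=True)
z=np.load("pics/top.npz"); c={k:z[k] for k in("mtx","R","t")}; c["k1"]=float(z["k1"])
hub=plane(c,(260.1,176.8),272)[0]; pil=plane(c,(249.7,82.1),216)[0]; tin=plane(c,(269,253),85)[0]
print(hub,pil,pil-hub,np.hypot(*(pil-hub)[:2]),tin)
R=down(np.radians(80.)); p=[hub[0],hub[1],400]
print(ctrl.solve_ik(p,R),ctrl.solve_ik([529.4,-368,30],R),ctrl.solve_ik([582,-5,30],R))
ctrl.move_ptp(p,R)
im,d,c=grab("wrist"); save(im,"w1.png"); np.savez("pics/w1",im=im,d=d,**{k:c[k] for k in("mtx","k1","R","t")})
s=sensors.read_state(); print(s["t"],s["eef_pos"],s["force"])
M=masks(im); 
for k,zz in(("red",303),):
    n,l,st,ce=cv2.connectedComponentsWithStats(M[k].astype(np.uint8))
    for i in range(1,n):
        if st[i,4]>100: print(k,ce[i],st[i],plane(c,ce[i],zz)[0],np.median(depthpts(c,d,l==i),0))
E
```

```text
[607.3 147.5 272. ] [893.3 174.  216. ] [285.9  26.5 -56. ] 287.15664899708344 [390.  133.9  85. ]
[ 0.1  0.2  1.2 -0.   1.7  0.3] [-0.7  0.6  1.5 -0.   1.  -0.6] [-0.2  0.5  1.7 -0.   1.   0. ]
3.1417 [607.5 146.6 399.8] [-1.  -0.1  0.3]
red [271.3 142.7] [253 128  34  24 205] [613.8 203.1 303. ] [614.5 202.7 306. ]
```

View pics/w1.png

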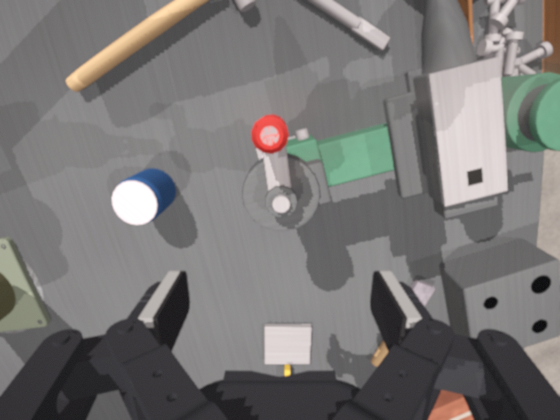

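The wrist view shows the knob top at (270,134), hub nut (281,204), housing rim centre about (281,191), arm centreline running right to the pillar, and the plate at (287,345). I convert these to points.

```bash
python3 - <<'E'
from m import *
np.set_printoptions(precision=1,suppress=True)
z=np.load("pics/w1.npz"); c={k:z[k] for k in("mtx","R","t")}; c["k1"]=float(z["k1"]); im,d=z["im"],z["d"]
def dz(u,v,r=2):
    m=np.zeros(d.shape,bool); m[v-r:v+r+1,u-r:u+r+1]=1; return np.median(depthpts(c,d,m),0)
for n,(u,v) in dict(knob=(269,134),nut=(281,204),rimL=(246,195),rimR=(316,195),rimB=(285,226),arm1=(330,161),arm2=(385,152),tin=(136,201)).items(): print(n,dz(u,v))
print("knob",plane(c,(269.5,134),303)[0],"nut",plane(c,(281,204),dz(281,204)[2])[0])
M=masks(im); g=cv2.connectedComponentsWithStats(M["green"].astype(np.uint8))
for i in range(1,g[0]):
    if g[2][i,4]>300:
        P=depthpts(c,d,g[1]==i); q=P[(P[:,2]>152)&(P[:,2]<170)]
        if len(q)>100:
            r=cv2.minAreaRect(q[:,:2].astype(np.float32)); print("green",g[3][i],len(q),r,q.mean(0)); print(cv2.boxPoints(r).tolist())
m=(M["white"]); m[:318]=0; m[368:]=0; m[:,:255]=0; m[:,320:]=0
h=cv2.cvtColor(im,cv2.COLOR_RGB2HSV); m=(h[...,1]<50)&(h[...,2]>135); m[:318]=0;m[372:]=0;m[:,:255]=0;m[:,320:]=0
r=cv2.minAreaRect(np.argwhere(m)[:,::-1].astype(np.float32)); print("plate",r,plane(c,cv2.boxPoints(r),12),plane(c,r[0],12))
E
```

```text
knob [613.5 209.2 306.7]
nut [611.  148.4 265.2]
rimL [580.  154.7 238.8]
rimR [642.5 143.3 239.3]
rimB [609.6 118.7 239.1]
arm1 [668.4 157.5 164.1]
arm2 [730.2 157.1 164.3]
tin [399.  134.6  85.5]
knob [613.7 208.9 303. ] nut [610.9 148.5 265.2]
plate ((287.0, 344.5), (53.0, 64.0), 90.0) [[ 511.2 -142.2   12. ]
 [ 630.5 -163.5   12. ]
 [ 613.5 -293.2   12. ]
 [ 484.9 -270.1   12. ]] [[ 560.5 -214.4   12. ]]
```

Hub nut and housing rim both put the leg at about (610.5,148.5), and the knob is 60.5 mm away as expected. Crank angle is about 1.7. Next is a closer look at the plate on the way to the handle.

```bash
python3 - <<'E'
from m import *
np.set_printoptions(precision=1,suppress=True)
R=down(np.radians(80.)); e=np.array([.174,.985]); pc=np.array([558.5,-215])
ctrl.move_ptp([*(pc-e*40),260],R)
im,d,c=grab("wrist"); save(im,"w2.png"); np.savez("pics/w2",im=im,d=d,**{k:c[k] for k in("mtx","k1","R","t")})
M=masks(im)
h=cv2.cvtColor(im,cv2.COLOR_RGB2HSV); m=(h[...,1]<60)&(h[...,2]>140)
P=plane(c,np.argwhere(np.ones(d.shape))[:,::-1],12).reshape(*d.shape,3); near=np.hypot(P[...,0]-pc[0],P[...,1]-pc[1])<90
m,ce,a=comp(m&near,(280,200),150)
cnt=max(cv2.findContours(m.astype(np.uint8),0,2)[0],key=cv2.contourArea)
r=cv2.minAreaRect(plane(c,cnt[:,0],12)[:,:2].astype(np.float32)); print("plate",ce,a,r)
m,ce,a=comp(M["yellow"],(280,350),150); q=plane(c,np.argwhere(m)[:,::-1],28)[:,:2]; print("handle",ce,a,cv2.minAreaRect(q.astype(np.float32)),q.mean(0),np.median(depthpts(c,d,m),0))
print(sensors.read_state()["t"])
E
```

```text
plate [275.5 136.8] 18445 ((557.525634765625, -215.96066284179688), (176.92852783203125, 179.79754638671875), 44.95722579956055)Traceback (most recent call last):
  File "<stdin>", line 12, in <module>
  File "m.py", line 7, in comp
    best=max((i for i in range(1,n) if np.hypot(*(ce[i]-near))<r),key=lambda i:st[i,4]); return l==best,ce[best],st[best,4]
ValueError: max() iterable argument is empty
```

View pics/w2.png

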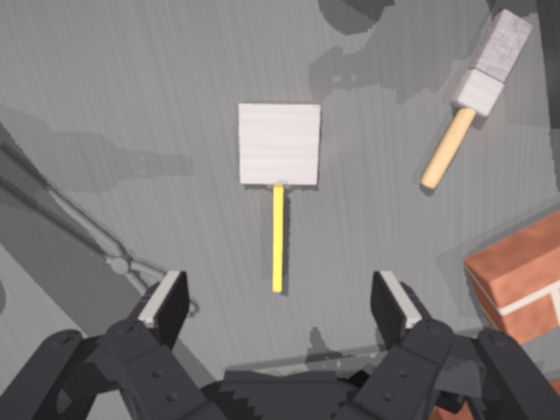

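Plate is a clean square with corners at about (239,104) to (318,185). The handle runs from (280,186) to (278,291), square to the image. The tongs tip at (192,308) is well clear of the hand. Now grasp.

```bash
python3 - <<'E'
from m import *
np.set_printoptions(precision=1,suppress=True)
z=np.load("pics/w2.npz"); c={k:z[k] for k in("mtx","R","t")}; c["k1"]=float(z["k1"]); im,d=z["im"],z["d"]
cs=plane(c,[(239,104),(320,104),(317.5,185),(240,184.5)],12); C=cs.mean(0)[:2]; print(cs[:,:2].tolist(),C,np.linalg.norm(np.roll(cs,-1,0)-cs,axis=1))
he=plane(c,[(280,188),(278,289)],28)[:,:2]; e=he[0]-he[1]; print(he,np.linalg.norm(e),np.linalg.norm(C-he[1])); 
e=C-he[1]; e/=np.linalg.norm(e); yaw=np.arctan2(e[1],e[0]); print(np.degrees(yaw))
R=down(yaw); g=C-e*155; print("grip",g)
ctrl.gripper_to(45,40); ctrl.move_ptp([*g,90],R)
hit=ctrl.move_l([*g,31],vel=60,threshold=8); s=sensors.read_state(); print(hit,s["eef_pos"],s["force"])
ctrl.gripper_to(0,60); s=sensors.read_state(); print(s["t"],s["grip_width"],s["eef_pos"],s["force"])
np.savez("pics/grip",C=C,e=e,yaw=yaw,g=s["eef_pos"])
E
```

```text
[[524.8407594413796, -165.19038143215678], [612.4089773286611, -180.43769878479284], [597.1116131267843, -270.5640555715089], [507.1647405203082, -254.24252178023454]] [ 560.4 -217.6] [88.9 91.4 91.4 90.8]
[[ 553.5 -262.6]
 [ 528.6 -391.5]] 131.30443522170336 176.74296797344607
79.63679946646833
grip [ 532.5 -370.1]
False [ 532.9 -370.5   31.6] [-0.6  0.1  0. ]
7.6333 8.658973615368621 [ 532.2 -370.3   31.7] [-3.3  1.1  6. ]
```

```bash
python3 - <<'E'
from m import *
np.set_printoptions(precision=1,suppress=True)
z=np.load("pics/grip.npz"); leg=np.array([610.5,148.5]); D=leg-z["C"]
p=z["g"].copy(); p[:2]+=D; p[2]-=.3
ctrl.move_l(p,vel=110); s=sensors.read_state(); print(s["t"],s["eef_pos"],s["force"],s["grip_width"])
ctrl.gripper_to(45,40); s=sensors.read_state(); print(s["force"])
ctrl.move_l([p[0],p[1],110],vel=150)
e=z["e"]; R=down(float(z["yaw"])); q=leg-e*110
ctrl.move_ptp([*q,330],R)
im,d,c=grab("wrist"); save(im,"w3.png"); np.savez("pics/w3",im=im,d=d,**{k:c[k] for k in("mtx","k1","R","t")})
print(sensors.read_state()["t"])
E
```

```text
11.1417 [583.   -5.7  31.6] [-1.1 -5.6  2.4] 8.217698596451548
[ 0.4 -0.5  0.4]
13.2083
```

View pics/w3.png

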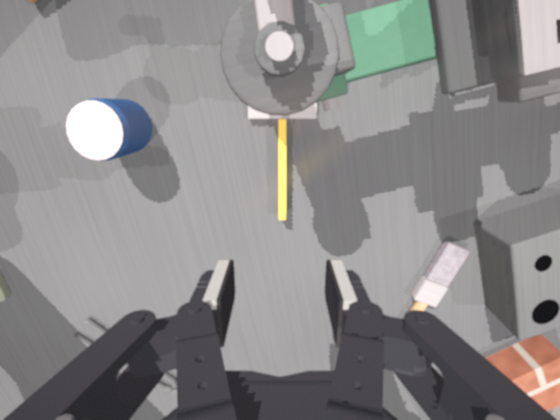

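The plate's near edge is at (247,118) to (317,118) and the handle runs straight to (283,219). Hub nut at (280,46). I check the plate centre against the leg in this one view, and look from the scene camera too.

```bash
python3 - <<'E'
from m import *
np.set_printoptions(precision=1,suppress=True)
z=np.load("pics/w3.npz"); c={k:z[k] for k in("mtx","R","t")}; c["k1"]=float(z["k1"]); im,d=z["im"],z["d"]
nut=plane(c,(279.5,46),265)[0,:2]; co=plane(c,[(247.5,118.5),(317.5,118.5)],12)[:,:2]; he=plane(c,[(283,122),(282.5,219)],28)[:,:2]
mid=co.mean(0); e=mid-he[1]; e/=np.linalg.norm(e); t=co[1]-co[0]; 
print("nut",nut,"corners",co,np.linalg.norm(t),"handle",he,"yaw",np.degrees(np.arctan2(e[1],e[0])),np.degrees(np.arctan2(t[1],t[0]))+90)
print("C from edge",mid+45*e,"C from end",he[1]+180*e)
ims,ds,cs=grab("scene"); save(cv2.resize(ims[170:300,215:395],None,fx=4,fy=4,interpolation=cv2.INTER_CUBIC),"s2.png")
np.savez("pics/s2",im=ims,d=ds,**{k:cs[k] for k in("mtx","k1","R","t")})
E
```

```text
nut [610.9 148.3] corners [[560.4 110.7]
 [650.7  94.3]] 91.78689664546025 handle [[605.5  98.7]
 [581.8 -29.6]] yaw 79.80397723985662 79.70012563510528
C from edge [613.5 146.8] C from end [613.7 147.6]
```

View pics/s2.png

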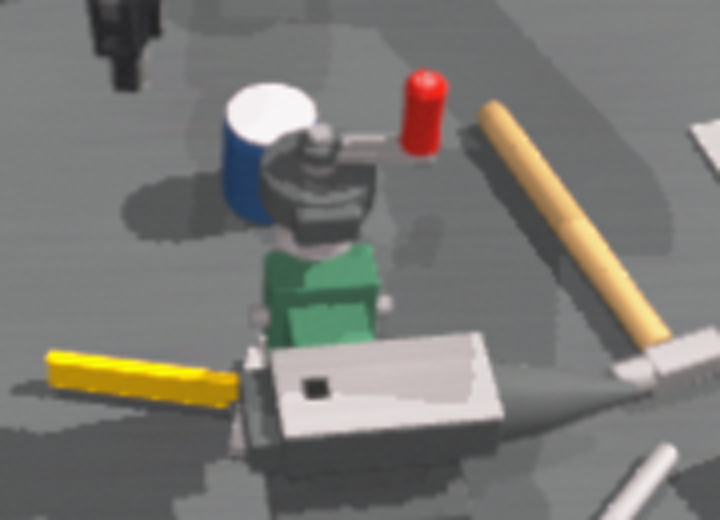

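The plate centre comes out at (613.6,147.2) against the nut at (610.9,148.3), about 3 mm off. The edge-based and handle-end estimates agree to 1 mm, and the first top view's offsets agree with the move to about 2 mm. The scene crop shows the plate's handle flat, with the foot hidden behind the anvil. The plate is placed well enough, so I grasp the knob and wind a first stretch to see the pull.

```bash
cat > w.py <<'E'
from m import *
import json
np.set_printoptions(precision=1,suppress=True)
Z=289.
def seg(c,phi,step,vel,r=60.):
    """wind by step (rad, clockwise) about centre c from knob direction phi; returns new phi and tangential, radial, z force"""
    n=phi-step
    ctrl.move_l([c[0]+r*np.cos(n),c[1]+r*np.sin(n),Z],vel=vel)
    s=sensors.read_state(); f=np.array(s["force"]); p=np.array(s["eef_pos"])
    t=np.array([np.sin(n),-np.cos(n)]); u=-np.array([-np.cos(n),-np.sin(n)])
    return n,-f[:2]@t,f[:2]@u,f[2],p,s["t"]
E
python3 - <<'E'
from w import *
c=np.array([610.9,148.4]); phi=np.radians(87.3); R=down(float(np.load("pics/grip.npz")["yaw"]))
k=c+60*np.array([np.cos(phi),np.sin(phi)])
ctrl.move_ptp([*k,355],R); hit=ctrl.move_l([*k,Z],vel=80,threshold=8)
print(hit,sensors.read_state()["force"])
ctrl.gripper_to(0,30); s=sensors.read_state(); print(s["t"],s["grip_width"],s["eef_pos"],s["force"])
for i in range(8):
    phi,ft,fr,fz,p,t=seg(c,phi,np.radians(15),60); print(round(np.degrees(phi)),"pull %.1f rad %.1f z %.1f"%(ft,fr,fz),p,round(t,2))
json.dump(dict(phi=phi),open("st.json","w"))
E
```

```text
False [0.2 0.9 0.5]
15.2667 23.51840626276409 [613.4 208.8 290.3] [-3.3  1.2  5.7]
72 pull 1.8 rad 0.0 z 4.2 [629.8 205.3 290.3] 15.68
57 pull 2.2 rad -3.1 z 6.0 [643.5 198.1 290.3] 16.08
42 pull 2.1 rad -6.0 z 6.8 [654.9 187.8 290.3] 16.49
27 pull 2.2 rad -7.5 z 7.1 [663.1 175.3 290.3] 16.9
12 pull 1.5 rad -7.8 z 7.5 [667.9 161.3 290.2] 17.31
-3 pull 1.7 rad -9.2 z 7.8 [669.1 146.6 290.2] 17.72
-18 pull 1.8 rad -8.8 z 6.3 [666.7 131.9 290.2] 18.12
-33 pull 0.9 rad -7.0 z 6.2 [660.6 118.2 290.3] 18.53
```

At rest the pull relaxes to about 2 N, so the end-of-segment reading isn't the running pull. I'll sense while moving, using move_l's threshold. First I refit the centre from the actual knob positions, then calibrate what the threshold sees when free-running.

```bash
cat >> w.py <<'E'
def tseg(c,phi,step,vel,th,r=60.):
    """as seg, with threshold; phi returned is from the actual hand position if stopped"""
    n=phi-step
    hit=ctrl.move_l([c[0]+r*np.cos(n),c[1]+r*np.sin(n),Z],vel=vel,threshold=th)
    s=sensors.read_state(); f=np.array(s["force"]); p=np.array(s["eef_pos"])
    a=np.arctan2(p[1]-c[1],p[0]-c[0]); a+=2*np.pi*round((phi-a)/2/np.pi)
    t=np.array([np.sin(a),-np.cos(a)]); u=np.array([np.cos(a),np.sin(a)])
    return hit,n,a,-f[:2]@t,f[:2]@u,f[2],s["t"],p
E
python3 - <<'E'
from w import *
from scipy.optimize import least_squares
P=np.array([[629.8,205.3],[643.5,198.1],[654.9,187.8],[663.1,175.3],[667.9,161.3],[669.1,146.6],[666.7,131.9],[660.6,118.2]])
c=least_squares(lambda c:np.hypot(*(P-c).T)-60,[610,148]).x; print("c",c,np.hypot(*(P-c).T)-60, least_squares(lambda v:np.hypot(*(P-v[:2]).T)-v[2],[610,148,60]).x)
phi=np.arctan2(P[-1,1]-c[1],P[-1,0]-c[0])
for th in(5,6,7,8,8,7,6,5):
    hit,n,a,ft,fr,fz,t,p=tseg(c,phi,np.radians(15),60,th)
    print(th,hit,"tgt %.1f act %.1f pull %.1f rad %.1f z %.1f"%(np.degrees(n),np.degrees(a),ft,fr,fz),p[:2],round(t,2)); phi=a if hit else n
json.dump(dict(phi=phi,c=c.tolist()),open("st.json","w"))
E
```

```text
c [609.2 149. ] [-0.  -0.1  0.   0.   0.  -0.   0.  -0.1] [609.3 149.   59.9]
5 True tgt -45.9 act -34.9 pull -2.6 rad 0.6 z 3.3 [658.2 114.8] 18.74
6 True tgt -49.9 act -37.2 pull -1.2 rad 0.7 z 3.0 [656.7 112.9] 18.95
7 True tgt -52.2 act -40.0 pull -1.2 rad 0.2 z 4.3 [654.9 110.6] 19.16
8 True tgt -55.0 act -42.8 pull -1.2 rad -0.1 z 4.3 [653.  108.4] 19.37
8 True tgt -57.8 act -45.6 pull -1.1 rad 0.6 z 4.1 [650.8 106.3] 19.57
7 True tgt -60.6 act -48.6 pull -1.2 rad 1.1 z 3.7 [648.6 104.2] 19.78
6 True tgt -63.6 act -51.6 pull -1.1 rad 0.8 z 3.8 [646.2 102.3] 19.99
5 True tgt -66.6 act -54.5 pull -1.6 rad 0.9 z 3.8 [643.8 100.4] 20.2
```

The fitted circle is excellent (residual 0.1 mm) and puts the leg axis at (609.2,149.0), so the plate is about 2 to 3 mm off centre. Free running trips 8 N from the relaxed state, so I look for the threshold that free winding doesn't trip. Contact is still at least 95° away.

```bash
python3 - <<'E'
from w import *
st=json.load(open("st.json")); phi,c=st["phi"],np.array(st["c"])
for th in(14,12,11,10,9.5,9):
    hit,n,a,ft,fr,fz,t,p=tseg(c,phi,np.radians(14),45,th)
    print(th,hit,"tgt %.1f act %.1f pull %.1f rad %.1f z %.1f"%(np.degrees(n),np.degrees(a),ft,fr,fz),p[:2],round(t,2)); phi=a if hit else n
json.dump(dict(phi=phi,c=c.tolist()),open("st.json","w"))
E
```

```text
14 False tgt -68.5 act -66.9 pull 2.7 rad 0.2 z 6.0 [632.6  93.9] 20.68
12 False tgt -82.5 act -81.0 pull 3.8 rad 1.1 z 6.8 [618.5  89.7] 21.16
11 False tgt -96.5 act -95.3 pull 3.5 rad 1.6 z 6.7 [603.6  89.1] 21.63
10 False tgt -110.5 act -109.3 pull 2.9 rad 2.3 z 7.4 [589.3  92.1] 22.11
9.5 False tgt -124.5 act -123.2 pull 3.4 rad 2.6 z 8.4 [576.1  98.5] 22.58
9 False tgt -138.5 act -137.3 pull 2.8 rad 3.6 z 8.3 [564.7 107.9] 23.06
```

```bash
python3 - <<'E'
from w import *
st=json.load(open("st.json")); phi,c=st["phi"],np.array(st["c"])
for th in(8,7,6,5.5,5):
    hit,n,a,ft,fr,fz,t,p=tseg(c,phi,np.radians(12),45,th)
    print(th,hit,"tgt %.1f act %.1f pull %.1f rad %.1f z %.1f"%(np.degrees(n),np.degrees(a),ft,fr,fz),p[:2],round(t,2)); phi=a if hit else n
    if hit: break
json.dump(dict(phi=phi,c=c.tolist()),open("st.json","w"))
E
```

```text
8 False tgt -150.5 act -149.4 pull 4.1 rad 3.5 z 9.2 [557.  118.2] 23.48
7 False tgt -162.5 act -161.6 pull 3.2 rad 4.7 z 10.4 [551.7 129.8] 23.91
6 True tgt -174.5 act -164.1 pull -1.7 rad -1.1 z 4.7 [550.8 132.4] 24.12
```

Free running from rest gives a force change between 6 and 7 N, with the resting pull about 3 N. I wind on with threshold 8 and stop at the first rise.

```bash
python3 - <<'E'
from w import *
st=json.load(open("st.json")); phi,c=st["phi"],np.array(st["c"])
th=9.5; hist=[]
for i in range(55):
    hit,n,a,ft,fr,fz,t,p=tseg(c,phi,np.radians(15),50,th)
    print(th,hit,"tgt %.0f act %.1f pull %.1f rad %.1f z %.1f t %.2f"%(np.degrees(n),np.degrees(a),ft,fr,fz,t)); phi=a if hit else n
    hist.append(ft)
    if hit or (i>0 and ft>5.5) or t>50: break
    th=8.3
json.dump(dict(phi=phi,c=c.tolist()),open("st.json","w"))
E
```

```text
9.5 True tgt -179 act -165.4 pull -0.4 rad -1.4 z 3.4 t 24.33
```

```bash
python3 - <<'E'
from w import *
st=json.load(open("st.json")); phi,c=st["phi"],np.array(st["c"])
for th,dg in((12,8),(9,8),(9,8)):
    hit,n,a,ft,fr,fz,t,p=tseg(c,phi,np.radians(dg),45,th)
    print(th,hit,"tgt %.0f act %.1f pull %.1f rad %.1f z %.1f t %.2f"%(np.degrees(n),np.degrees(a),ft,fr,fz,t),p[:2]); phi=a if hit else n
    if hit: break
json.dump(dict(phi=phi,c=c.tolist()),open("st.json","w"))
E
```

```text
12 True tgt -173 act -168.3 pull -1.6 rad -1.6 z 3.7 t 24.54 [549.8 136.6]
```

The last rest reading (3.2 N at -162°) limits any load so far to about 1 N over free, so these trips probably include start-up and side forces. I ease Z by 1 mm and go 10° with threshold 14, which is safe by angle.

```bash
sed -i 's/^Z=289./Z=290./' w.py; python3 - <<'E'
from w import *
st=json.load(open("st.json")); phi,c=st["phi"],np.array(st["c"])
for th,dg in((14,10),(8.5,6)):
    hit,n,a,ft,fr,fz,t,p=tseg(c,phi,np.radians(dg),40,th)
    print(th,hit,"tgt %.0f act %.1f pull %.1f rad %.1f z %.1f t %.2f"%(np.degrees(n),np.degrees(a),ft,fr,fz,t),p[:2]); phi=a if hit else n
    ctrl.hold(.15); s=sensors.read_state(); f=s["force"]; u=np.array([np.cos(a),np.sin(a)]); print("  held pull %.1f rad %.1f"%(-(f[0]*u[1]-f[1]*u[0]),f[:2]@u),s["eef_pos"])
    if hit: break
json.dump(dict(phi=phi,c=c.tolist()),open("st.json","w"))
E
```

```text
14 False tgt -178 act -177.1 pull 2.9 rad 1.7 z 6.4 t 24.98 [548.7 145.9]
  held pull 3.9 rad 2.4 [548.7 145.9 290.3]
8.5 False tgt -184 act -182.9 pull 3.6 rad 1.9 z 7.3 t 25.43 [548.7 152.1]
  held pull 3.9 rad 2.8 [548.7 152.1 290.3]
```

Rest pulls are still 3 to 4 N, so the crank is still free. I continue with threshold 8.5.

```bash
cat > run.py <<'E'
from w import *
st=json.load(open("st.json")); phi,c=st["phi"],np.array(st["c"])
hits=0
for i in range(60):
    th=8.5 if not hits else 14.
    hit,n,a,ft,fr,fz,t,p=tseg(c,phi,np.radians(15 if not hits else 8),55 if not hits else 40,th)
    print(th,hit,"act %.1f pull %.1f rad %.1f z %.1f t %.2f"%(np.degrees(a),ft,fr,fz,t)); phi=a if hit else n
    json.dump(dict(phi=phi,c=c.tolist()),open("st.json","w"))
    if hits or ft>5.3 or t>50: break
    hits+=hit
E
python3 run.py
```

```text
8.5 False act -198.5 pull 2.4 rad 2.5 z 6.9 t 26.02
8.5 True act -203.2 pull -5.4 rad -1.1 z 1.5 t 26.24
14.0 True act -205.7 pull -1.3 rad -0.7 z 2.6 t 26.48
```

```bash
cat > run.py <<'E'
from w import *
st=json.load(open("st.json")); phi,c=st["phi"],np.array(st["c"])
last=-2.
for i in range(60):
    fresh=last<1.5
    th=15. if fresh else 9.5
    hit,n,a,ft,fr,fz,t,p=tseg(c,phi,np.radians(8 if fresh else 14),45,th)
    print(th,hit,"act %.1f pull %.1f rad %.1f z %.1f t %.2f"%(np.degrees(a),ft,fr,fz,t)); phi=a if hit else n
    json.dump(dict(phi=phi,c=c.tolist()),open("st.json","w"))
    if (fresh and hit) or ft>5 or t>50: break
    last=ft
E
python3 run.py
```

```text
15.0 False act -212.6 pull 2.8 rad 1.6 z 6.4 t 26.82
9.5 False act -226.6 pull 3.2 rad 0.8 z 6.2 t 27.29
9.5 False act -240.6 pull 3.6 rad 0.9 z 6.2 t 27.77
9.5 False act -254.7 pull 3.0 rad 0.4 z 6.3 t 28.24
9.5 False act -268.7 pull 2.6 rad 0.3 z 6.1 t 28.72
9.5 False act -282.6 pull 3.6 rad 0.2 z 6.1 t 29.19
9.5 False act -296.6 pull 3.5 rad 0.3 z 5.1 t 29.67
9.5 False act -310.5 pull 2.9 rad -0.1 z 5.2 t 30.14
9.5 False act -324.4 pull 3.6 rad -0.8 z 5.8 t 30.62
9.5 False act -338.4 pull 4.4 rad -0.8 z 6.1 t 31.09
9.5 False act -352.5 pull 3.7 rad 0.2 z 5.6 t 31.57
9.5 False act -366.8 pull 4.6 rad -1.4 z 5.8 t 32.04
9.5 False act -381.2 pull 3.7 rad -2.6 z 5.9 t 32.52
9.5 False act -395.3 pull 3.4 rad -2.8 z 5.3 t 32.99
9.5 False act -409.3 pull 3.2 rad -2.6 z 6.9 t 33.47
9.5 False act -423.2 pull 3.4 rad -3.7 z 5.3 t 33.94
9.5 False act -437.1 pull 2.7 rad -4.2 z 4.9 t 34.42
9.5 False act -451.0 pull 2.4 rad -3.5 z 4.1 t 34.89
9.5 False act -464.7 pull 2.1 rad -4.3 z 4.7 t 35.37
9.5 False act -478.4 pull 3.8 rad -3.9 z 4.5 t 35.84
9.5 False act -492.3 pull 5.1 rad -1.9 z 4.4 t 36.32
```

Free rest pulls were 2 to 4.6 N. The last two rise, 2.1 → 3.8 → 5.1, so this may be the start of bearing. Now small steps.

```bash
python3 - <<'E'
from w import *
st=json.load(open("st.json")); phi,c=st["phi"],np.array(st["c"])
for i in range(2):
    hit,n,a,ft,fr,fz,t,p=tseg(c,phi,np.radians(6),30,9.5)
    phi=a if hit else n
    ctrl.hold(.15); s=sensors.read_state(); f=s["force"]; u=np.array([np.cos(a),np.sin(a)])
    print(hit,"act %.1f pull %.1f rad %.1f z %.1f t %.2f held %.1f"%(np.degrees(a),ft,fr,fz,t,-(f[0]*u[1]-f[1]*u[0])))
    json.dump(dict(phi=phi,c=c.tolist()),open("st.json","w"))
    if hit or ft>6: break
E
```

```text
False act -498.3 pull 6.0 rad -2.5 z 4.4 t 36.67 held 4.0
False act -504.4 pull 4.7 rad -1.7 z 6.0 t 37.18 held 4.8
```

Still ambiguous (held 4.0 and 4.8, against 3.9 free). Continuing in small steps to follow the trend; the load may rise at most 0.8 N per step.

```bash
cat > fine.py <<'E'
from w import *
import sys
st=json.load(open("st.json")); phi,c=st["phi"],np.array(st["c"])
for i in range(int(sys.argv[1])):
    hit,n,a,ft,fr,fz,t,p=tseg(c,phi,np.radians(6),30,9.5)
    phi=a if hit else n
    ctrl.hold(.15); s=sensors.read_state(); f=s["force"]; u=np.array([np.cos(a),np.sin(a)])
    held=-(f[0]*u[1]-f[1]*u[0])
    print(hit,"tgt %.1f act %.1f pull %.1f rad %.1f z %.1f t %.2f held %.1f"%(np.degrees(n),np.degrees(a),ft,fr,fz,t,held))
    json.dump(dict(phi=phi,c=c.tolist()),open("st.json","w"))
    if hit or (ft+held)/2>6: break
E
python3 fine.py 4
```

```text
False tgt -511.7 act -510.4 pull 4.9 rad -0.4 z 5.0 t 37.69 held 4.2
False tgt -517.7 act -516.2 pull 3.8 rad -1.7 z 5.9 t 38.20 held 3.8
False tgt -523.7 act -522.2 pull 3.5 rad -2.4 z 6.5 t 38.71 held 5.0
False tgt -529.7 act -528.1 pull 4.2 rad -0.5 z 7.2 t 39.22 held 3.8
```

No rise over 36° (load would have added 5 N), so it was a false alarm and the crank is still free. I continue at 12° per step, stopping only when both the immediate and the held pull are up.

```bash
cat > run2.py <<'E'
from w import *
st=json.load(open("st.json")); phi,c=st["phi"],np.array(st["c"])
for i in range(34):
    hit,n,a,ft,fr,fz,t,p=tseg(c,phi,np.radians(12),45,9.5); phi=a if hit else n
    held=None
    if ft>4.8 and not hit:
        ctrl.hold(.15); s=sensors.read_state(); f=s["force"]; u=np.array([np.cos(a),np.sin(a)]); held=-(f[0]*u[1]-f[1]*u[0])
    print(hit,"tgt %.1f act %.1f pull %.1f rad %.1f z %.1f t %.2f"%(np.degrees(n),np.degrees(a),ft,fr,fz,t),held and round(held,1))
    json.dump(dict(phi=phi,c=c.tolist()),open("st.json","w"))
    if hit or t>56 or (held and held>5): break
E
python3 run2.py
```

```text
False tgt -541.7 act -540.3 pull 3.7 rad -0.6 z 6.9 t 39.79 None
False tgt -553.7 act -552.2 pull 3.3 rad -0.7 z 8.1 t 40.22 None
False tgt -565.7 act -564.2 pull 3.0 rad 0.3 z 7.8 t 40.64 None
False tgt -577.7 act -576.1 pull 2.4 rad 0.0 z 8.1 t 41.07 None
False tgt -589.7 act -588.1 pull 3.0 rad 0.4 z 7.8 t 41.49 None
False tgt -601.7 act -600.1 pull 3.1 rad 0.2 z 8.2 t 41.92 None
False tgt -613.7 act -612.1 pull 3.0 rad 0.1 z 8.0 t 42.34 None
False tgt -625.7 act -624.1 pull 2.8 rad 0.3 z 7.5 t 42.77 None
False tgt -637.7 act -636.1 pull 3.6 rad 0.6 z 8.1 t 43.19 None
False tgt -649.7 act -648.0 pull 3.1 rad 0.5 z 7.9 t 43.62 None
False tgt -661.7 act -660.0 pull 4.1 rad 0.6 z 8.1 t 44.04 None
False tgt -673.7 act -672.0 pull 2.6 rad 1.1 z 7.5 t 44.47 None
False tgt -685.7 act -683.9 pull 3.7 rad 1.9 z 6.9 t 44.89 None
False tgt -697.7 act -695.3 pull 5.0 rad 1.8 z 7.0 t 45.32 5.6
```

Here pull is 5.0 and held 5.6, and the hand's lag behind target also jumped (1.6° to 2.4°), so the foot is starting to bear. Fine steps now.

```bash
python3 fine.py 2
```

```text
False tgt -703.7 act -700.5 pull 7.1 rad 1.6 z 7.0 t 45.83 held 7.1
```

The rest pull has risen about 3 N over free, and the angle gives at most about 2.7 N. So the pull is about 1.35 to 1.4 times free, and one more small step follows.

```bash
python3 fine.py 1
```

```text
False tgt -709.7 act -706.2 pull 9.0 rad 1.2 z 6.9 t 46.33 held 7.4
```

The held pull is now 3.3 N over free. The angle past contact, about 0.42 rad, gives 3.4 N, so the pull is about 1.5 times free. I stop, ease the hand's spring half-way, let go, lift clear and check.

```bash
python3 - <<'E'
from w import *
st=json.load(open("st.json")); c=np.array(st["c"]); n=np.radians(-708.)
u=np.array([np.cos(n),np.sin(n)]); k=c+60*u
ctrl.move_l([*k,Z],vel=15); s=sensors.read_state(); f=s["force"]; print("eased pull %.1f"%-(f[0]*u[1]-f[1]*u[0]),s["eef_pos"])
ctrl.gripper_to(50,30); ctrl.move_l([*k,380],vel=120)
R=down(float(np.load("pics/grip.npz")["yaw"])); e=np.load("pics/grip.npz")["e"]
ctrl.move_ptp([*(c-e*110),380],R)
im,d,cc=grab("wrist"); save(im,"w4.png"); np.savez("pics/w4",im=im,d=d,**{k:cc[k] for k in("mtx","k1","R","t")})
m,ce,a=comp(masks(im)["red"],(300,60),200); p=plane(cc,ce,303)[0]; print("knob",p,"angle",np.degrees(np.arctan2(p[1]-c[1],p[0]-c[0])))
s=sensors.read_state(); print(s["t"],s["force"])
E
```

```text
eased pull 3.9 [666.9 163.4 290.4]
knob [659.2 154.7 303. ] angle 6.53984002155049
48.7083 [-1.2 -0.4 -0.2]
```

View pics/w4.png

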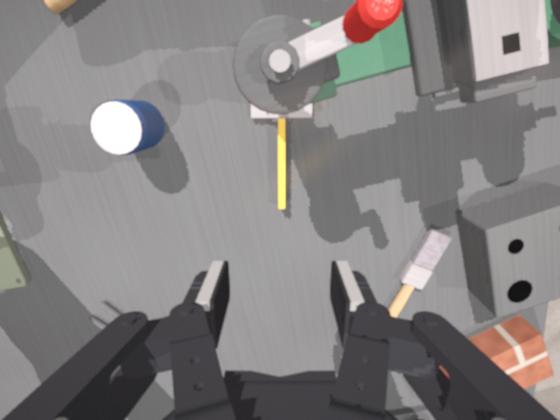

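The hand is clear. The knob stands at (381,8), nut at (281,61), plate near edge at (250,119) to (313,118), handle end (282,209). One last numeric check, then hand in.

```bash
python3 - <<'E'
from m import *
np.set_printoptions(precision=1,suppress=True)
z=np.load("pics/w4.npz"); c={k:z[k] for k in("mtx","R","t")}; c["k1"]=float(z["k1"])
nut=plane(c,(280.5,61),265)[0,:2]; kn=plane(c,(381,8),303)[0,:2]; v=kn-nut
co=plane(c,[(250,118.5),(313,118.5)],12)[:,:2]; he=plane(c,(282,209),28)[0,:2]; e=co.mean(0)-he; e/=np.linalg.norm(e)
print("nut",nut,"knob",kn,np.linalg.norm(v),np.degrees(np.arctan2(v[1],v[0])),"C",co.mean(0)+45*e,he+180*e)
ctrl.finish_job(); print(sensors.read_state()["t"])
E
```

```text
nut [611.3 148. ] knob [669.3 160.8] 59.41427144919915 12.46689904305293 C [612.8 145.7] [612.9 146.1]
the job is handed in; nothing more can be done
the job is handed in; nothing more can be done
```

The plate is under the foot and the leg is jacked onto it. I handed the job in shortly after 48.7 s on the robot's clock, with the hand open and clear. The handing-in call gave no verdict.

**Plate:** I slid it by its handle, keeping its orientation. In the last wrist view its centre is at about (612.8, 145.9), against the hub at (611.3, 148.0). The circle fitted to the crank's travel puts the leg axis at (609.2, 149.0). These checks leave the plate 2.5 to 5 mm off centre.

**Crank:** I wound it about 13.9 rad clockwise. The pull could only be read reliably between steps, where it relaxes below the running pull. Free winding held at about 4 N; at the end it held at 7.4 N, a rise of 3.3 N. The angle turned since the foot first bore, about 0.42 rad, gives 3.4 N. Both point to about 1.5 times the free pull.

**Checks that disagreed:**
- The last reading straight after stopping was 9.0 N, which would be about 1.7 times the free pull.
- An apparent rise about 3.6 rad before the end was a false alarm.
- The knob stayed within about 2° of where I let go (12.5° by camera, about 14° by the hand).
- I never saw the foot touching the plate directly, because the housing and anvil hide it.
- I didn't measure the other things on the bench again, but the hand never went near them.

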